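# Clear the paint tray off the touch-latch lid and let the lid spring open

### The job

Someone left the small paint tray lying on the push-to-open lid of the supply box. Without picking it up, slide it sideways with your fingers until it sits wholly on the fixed ledge next to the lid; then press the lid down at its round touch spot until the catch lets go, and take your hand away so that the lid springs ajar. Never lift or tip the tray, and leave the two dye bottles and the cup of sticks where they stand.

Things in the scene. Friction and masses are not known exactly. Their poses are not given: they have to be found in the camera images.
- bay: The lidded half of the supply box, a fixed plywood box 190 (x) x 180 (y) x 100 mm high. Origin: centre of its underside; x points away from the side nearer the robot (towards the lid's hinge), y along the box's front, z up. Walls 8 mm thick; the grey lid, 171 x 161 mm and 10 mm thick, is let into them, its top flush with their tops at 100 mm.
- ledge: The other half of the supply box, same size and same axes, standing directly against the bay on its +y or its -y side (it varies; centres 180 mm apart). Its plain plywood top, fixed, is level with the lid, so a thing can be slid across from the lid. The front is an open cubby with small white bottles. Origin: centre of its underside; the top is 100 mm above it.
- lid (a joint): Angle of the lid about its hinge at the far (+x) edge of the bay, rad. 0 = shut and latched (flush); negative = pressed in (stop at -0.045); positive = open. A touch latch holds it shut: pressing the touch spot down about 4 to 5 mm (the stop is at 6 mm), which takes about 8 N there, frees the catch at once; when the finger goes up, the spring lifts the lid slowly within about 1 s to about 0.33 rad, where it stays, with its front edge some 55 mm up.
- touch_spot (a point): Centre of the touch spot, a flat thin dark metal disc of 30 mm diameter on top of the lid, midway across it and 45 mm nearer the robot than the bay's centre (132 mm from the hinge, 42 mm from the lid's front edge). Moves with the lid. The tray may cover it at the start.
- tray: White plastic paint tray with four open compartments, 90 (x) x 80 (y) x 30 mm high, walls 3 mm, 110 to 220 g, loose, lying on the lid, turned by up to 0.25 rad from the box's axes. Origin: centre of its underside, z up.
- bottle_a: Bystander: yellow dye bottle, 36 mm diameter, 85 mm high, standing on the table in front of the lidded bay. Origin: centre of its underside.
- bottle_b: Bystander: green dye bottle, 32 mm diameter, 75 mm high, standing on the table in front of the ledge. Origin: centre of its underside.
- stick_cup: Bystander: white cup, 68 mm diameter, 80 mm high, with two mixing sticks up to 140 mm high, standing on the table behind the box. Origin: centre of its underside.
Not all that is in view belongs to the job. What is meant by the tray is not red, and is the larger of those in its own colour.

How it is judged (in metres and radians):
On the way, in this order (a step that is already met when the one before it is completed fails the run):
1. the tray lies flat and still, wholly on the ledge, and the lid is still shut (x of tray in the frame of ledge between -0.06 and 0.06 m and y of tray in the frame of ledge between -0.055 and 0.055 m and height (world z) of tray between 0.096 and 0.106 m and angle between tray's own z axis and vertical below 0.08 rad and linear speed of tray below 0.02 m/s and value of joint lid below 0.03 rad), for 0.2 s.
2. the catch has let go and the lid has sprung ajar (value of joint lid above 0.2 rad), for 0.2 s.
At the end, for the whole second after the job is handed in: The lid stands ajar at rest between 0.25 and 0.45 rad; the tray lies flat and still on the ledge, its centre within 60 mm (x) and 55 mm (y) of the ledge's centre; the two bottles and the cup stand within 30 mm of where they were (x of tray in the frame of ledge between -0.06 and 0.06 m and y of tray in the frame of ledge between -0.055 and 0.055 m and height (world z) of tray between 0.096 and 0.106 m and angle between tray's own z axis and vertical below 0.08 rad and linear speed of tray below 0.01 m/s and value of joint lid between 0.25 and 0.45 rad and velocity of joint lid between -0.05 and 0.05 rad/s and distance of each of bottle_a, bottle_b, stick_cup from where it was at the start of the episode below 0.03 m and angle between each of bottle_a, bottle_b, stick_cup's own z axis and vertical below 0.2 rad); the robot touches nothing.
It fails at once if the tray is lifted off the surface (15 mm) or falls off the box (height (world z) of tray above 0.115 m or height (world z) of tray below 0.085 m).
It fails at once if the tray is tipped (0.3 rad) (angle between tray's own z axis and vertical above 0.3 rad).
It fails at once if the lid springs open while the tray is still on it (value of joint lid above 0.08 rad and horizontal distance between tray and ledge above 0.085 m).
It fails at once if a bottle or the cup is displaced by 30 mm or knocked over (distance of any of bottle_a, bottle_b, stick_cup from where it was at the start of the episode above 0.03 m or angle between any of bottle_a, bottle_b, stick_cup's own z axis and vertical above 0.3 rad).
It also fails if it takes over 45 s, if anything falls off the work surface, if the arm or the gripper's body presses on something with over 40 N, if the wrist force passes 120 N, or if a joint passes its speed limit or range.

### The arm

A 6-joint arm with a two-finger parallel gripper is mounted at the origin on the work surface. World frame = base frame: x ahead of the robot, y to its left, z up, the work surface at z = 0. Lengths are in mm, angles in rad, forces in N, time in s.
With the tool pointing down it reaches from about 275 to 750 mm from the base axis. Payload 10.2 kg.
Tool frame: the origin (TCP) lies at the very end of the fingers, on their centre line; the grasp point (between the pads) lies 19 mm behind it (ctrl.hold_point_z is the distance from the TCP to the grasp point, in mm); z points along the fingers, y is the direction in which the jaws open and shut (so a half turn about z gives the same grasp; the last joint's range is limited). The gripper opens to 85 mm and grips with 20 to 120 N. Pads are 22 mm wide; open, the fingers measure 114 mm over their backs; the gripper's body (76 mm by 85 mm) begins 54 mm behind the grasp point. The pads swing forward as they close: fully open they stand 13 mm farther back than shut.
Start: joints at [1.097, 0.313, 1.498, -0, 1.331, -0.223], TCP at [130.307, 508.578, 231.294] pointing down, gripper open.
Joint ranges: [-2.94, 2.94], [-0.97, 2.17], [0.19, 2.56], [-1.23, 4.37], [0.02, 3.11], [-2.88, 2.88]. Speed limits (rad/s): [2.39, 2.39, 3.01, 3.14, 3.14, 3.14].

### API

Orientations are given as a unit quaternion [w, x, y, z].
In Python, from rig import readout, cams, workorder, spotter, ctrl gives the robot as it stands.
- The arm moves only by the tool step_arm, never from a script. Its argument "plan" is text: rows parted by semicolons, each of 5 numbers parted by spaces: the shift along the tool's x, y, z in cm, then the turn about the tool's z in degrees, then the opening in per cent of the stroke, from 0 (shut) to 100 (fully open). In form: x y z twist gripper; .... A call has 1 to 10 rows; each row is the pose to reach, as a shift and turn from the pose commanded when the call began, along the tool's axes at that moment; what a row does not reach only later rows make up. A row lasts 1/10 s, in which the tool goes at most 50 mm and 8.59 degrees, less where a joint would pass 70% of its speed; a pose out of reach is approached as far as the arm can. A call with a gripper value outside its range is refused whole. The fingers move at their own pace and stop on an object; "grip_force" is the grip in N (left out, the last holds). Time passes only in rows, so rows that repeat a pose let the fingers close. It gives the time, the measured TCP pose, the force and the opening at its end, in the units of the state.
- readout.sense(): the state, without advancing time (a new reading comes with each control period).
- cams.capture(name): name is "side" or "top"; returns (picture, depth): 420x560x3 uint8, red, green, blue; 420x560 float32, mm along the optical axis (not along the pixel's ray), 0 where there is no reading.
- cams.camera_info(name): a dict with "vfov" (degrees; the focal length in pixels is half the picture's height over the tangent of half this angle, whatever the lens; pixels are square), "cx", "cy" (the principal point, pixels), "rvec" (rotation vector, rad) and "tvec" (3), from world to camera coordinates, as OpenCV has them. Camera axes: x right, y down, z forward; pixel columns grow to the right and rows downward; lengths in mm; the calibration is good to about 2 mm. A picture is of the moment at which its call begins. camera_info takes no time and is no camera call.
- workorder.finish_job(): hands the job in, once; it reports no verdict.
Trained networks look in the newest picture that a camera, given by its name, has taken for a name from the list of things; names that differ only in an ending like _2 or _b are one class to them, and where a whole thing is asked for, a point or a joint stands for the part that bears it (a point fixed in the world has none). Each returns a list of dicts, best first, with "conf" (0 to 1); they miss things now and then, are a little off and sometimes report something else, mostly with a low value. They report only what shows in the picture. A call takes as long as a camera call. They do not tell look-alikes from the thing itself.
- spotter.regions_of(camera, target): "pixels" (420x560 bool, what is visible of it) and "extent" ([centre column, centre row, width, height] in pixels, round what is visible of it).
The state is a dict: "time_s": time; "joints": joint angles; "dq": joint speeds; "tau": joint torques, N m; "eef_pos": TCP position; "ee_rot": TCP orientation; "force": force on the tool from outside, world axes, zero at the start; "wrist_torque": the same for the moment, N m; "grip_width": opening from 0.0 (shut) to 1.0 (fully open).
Only numpy, scipy, OpenCV 4.12 (cv2) and the standard library are available. Lean on these libraries where they do the work, as an engineer would, in place of code of your own. Each camera call takes 0.05 s, during which the arm holds its last target. There are 200 camera calls.

## Working session

There is one attempt and no reset: what is moved stays moved. The work goes in short steps, Python scripts to look and compute and a tool call to move; the robot and the scene stay as the last step left them, time stands still between calls to the robot, and variables do not carry over. Pictures are saved under pics/ and viewed, about 8 in all and at most 12, crops included, and the job is handed in when it is done.

Besides the shell and the picture viewer there is one more tool, called after "Request:" by a JSON object that holds its "op" and its "data". step_arm: Moves the arm, as the interface text tells. Its arguments: {"type":"object","properties":{"plan":{"type":"string"},"grip_force":{"type":"number"}},"required":["plan"]}

```bash
mkdir -p pics; cat > h.py <<'E'
import numpy as np, cv2
from rig import readout, cams, workorder, spotter, ctrl
def cam(n):
    i=cams.camera_info(n); f=210/np.tan(np.radians(i["vfov"])/2)
    R=cv2.Rodrigues(np.array(i["rvec"],float))[0]; return f,i["cx"],i["cy"],R,np.array(i["tvec"],float)
def world(n,uv,d):
    f,cx,cy,R,t=cam(n); uv=np.atleast_2d(uv).astype(float); d=np.atleast_1d(d)
    p=np.stack([(uv[:,0]-cx)/f*d,(uv[:,1]-cy)/f*d,d],1); return (p-t)@R
def cloud(n,mask,dep):
    v,u=np.nonzero(mask&(dep>0)); return world(n,np.stack([u,v],1),dep[v,u])
def save(n,im): cv2.imwrite("pics/"+n+".png",im[...,::-1])
E
python3 - <<'E'
from h import *
for n in("top","side"):
    im,d=cams.capture(n); save(n+"0",im); np.savez("pics/%s0.npz"%n,im=im,d=d)
    for t in("tray","touch_spot","bay","ledge","bottle_a","stick_cup"):
        for r in spotter.regions_of(n,t):
            c=cloud(n,r["pixels"],d)
            print(n,t,round(r["conf"],2),np.round(r["extent"]),np.round(np.median(c,0)) if len(c) else None, np.round(c.min(0)),np.round(c.max(0)))
s=readout.sense(); print(s["eef_pos"],s["ee_rot"],s["force"],s["time_s"])
E
```

```text
top tray 0.98 [265. 228.  55.  66.] [519.  89. 103.] [465.  39.  96.] [577. 141. 133.]
top tray 0.77 [146. 290.  64.  57.] [395. 277.   4.] [341. 219.  -3.] [449. 329.  33.]
top tray 0.7 [281. 132.  43.  45.] [723.  94.   4.] [684.  58.  -3.] [771. 128.  25.]
top touch_spot 0.21 [365. 330.  23.  22.] [ 392. -101.   49.] [ 376. -130.   -3.] [408. -90.  77.]
top bay 0.76 [268. 228. 112. 130.] [526.  63.  99.] [426. -20.   2.] [631. 175. 131.]
top ledge 0.82 [382. 235. 116. 124.] [ 539. -102.   99.] [ 442. -229.   -4.] [680.  -3. 104.]
top bottle_a 0.9 [366. 330.  20.  20.] [ 392. -100.   50.] [ 376. -120.   10.] [406. -90.  77.]
top stick_cup 0.87 [356. 133.  44.  44.] [733. -44.  52.] [693. -76.  -2.] [794.  -9. 137.]
side tray 0.94 [402. 355.  99.  77.] [393. 280.  15.] [343. 222.  -2.] [447. 332.  32.]
side tray 0.79 [184. 256.  52.  36.] [721.  97.  13.] [683.  36.  -2.] [768. 132.  24.]
side tray 0.67 [307. 206.  76.  50.] [516.  96. 118.] [458. -21.  98.] [571. 141. 131.]
side tray 0.26 [297. 166. 105.  40.] [541. -89.  99.] [ 423. -376.   -2.] [644.  38. 129.]
side bay 0.76 [301. 242. 138. 112.] [526. 163.  84.] [ 400. -150.   -2.] [646. 178. 130.]
side ledge 0.62 [297. 166. 104.  40.] [543. -89.  99.] [ 429. -385.   -3.] [674.  44. 130.]
side bottle_a 0.68 [383. 234.  20.  50.] [384.  72.  42.] [345. -77.  -2.] [400.  81.  85.]
side bottle_a 0.68 [366. 192.  16.  40.] [392. -93.  36.] [ 376. -112.   -1.] [406. -85.  75.]
side stick_cup 0.96 [200. 193.  37.  70.] [722. -18.  57.] [ 692. -235.   -2.] [791.  -6. 135.]
[130.29998929 508.55669267 231.29768539] [-1.12284219e-05  1.25089971e-01  9.92145402e-01 -3.19667296e-05] [0.23645463 0.32944901 0.11772352] 0.7
```

```bash
python3 - <<'E'
from h import *
T=np.load("pics/top0.npz"); S=np.load("pics/side0.npz")
def panel(im): return im
a=cv2.resize(T["im"][90:360,110:460],None,fx=2.2,fy=2.2,interpolation=cv2.INTER_CUBIC); save("topc",a)
# geometry: points at z 95..103 in box (top), 120..135 tray
im,d=T["im"],T["d"]
c=world("top",np.stack(np.meshgrid(np.arange(560),np.arange(420)),-1).reshape(-1,2),d.reshape(-1))
c=c[(d.reshape(-1)>0)&(c[:,0]>300)&(c[:,0]<700)&(abs(c[:,1])<320)]
for lo,hi in((92,106),(122,138)):
    p=c[(c[:,2]>lo)&(c[:,2]<hi)]; r=cv2.minAreaRect(p[:,:2].astype(np.float32)); print(lo,len(p),r,np.median(p[:,2]))
E
```

```text
92 24939 ((536.993896484375, -12.237350463867188), (190.86224365234375, 360.85052490234375), 5.043587684631348) 99.07297038114548
122 703 ((518.599365234375, 87.87136840820312), (90.48039245605469, 80.10298919677734), 14.963692665100098) 127.97050972107652
```

View pics/topc.png

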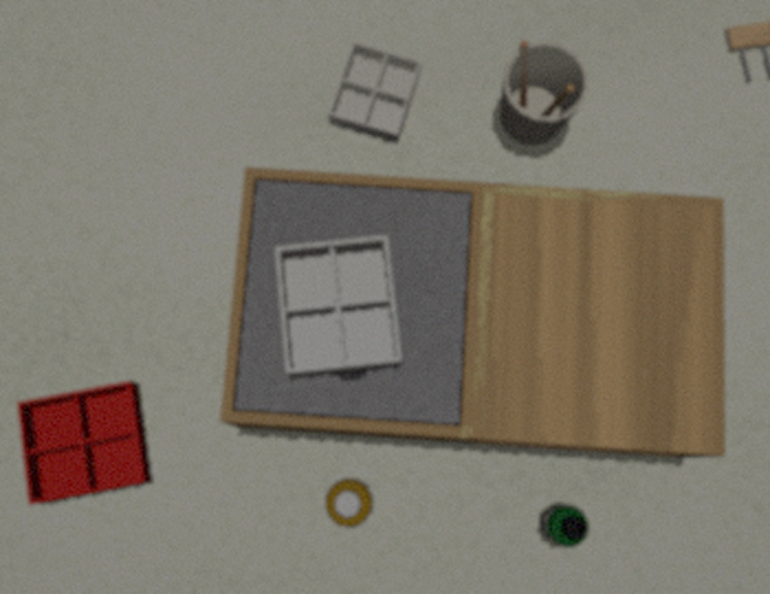

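View pics/side0.png

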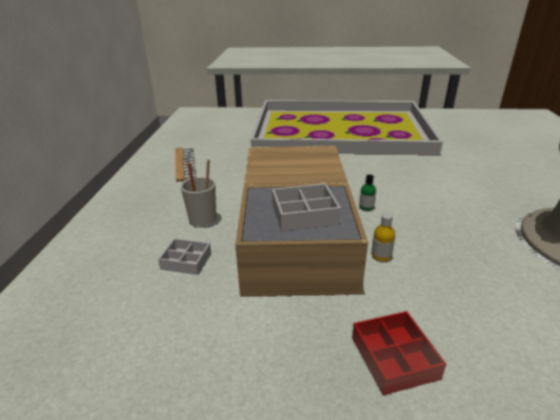

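The larger white tray lies on the lid at top px (265,228). Two things could be mistaken for it: the small white tray on the table at (281,132) and the red tray at (146,290). The crop confirms the one on the lid, because it's white and larger than the other white one. The ledge is on the −y side, and the yellow bottle (270,318) and green bottle (366,330) stand in front.

```bash
cat >> h.py <<'E'
A=np.radians(5.04); bx=np.array([np.cos(A),np.sin(A)]); by=np.array([-np.sin(A),np.cos(A)])
C=np.array([537.,-12.2]); bay=C+90*by; led=C-90*by
from scipy.spatial.transform import Rotation as Ro
def delta(xyz,yaw_x):
    s=readout.sense(); q=s["ee_rot"]; R=Ro.from_quat([q[1],q[2],q[3],q[0]]).as_matrix()
    d=R.T@(np.array(xyz)-s["eef_pos"]); y=np.degrees(np.arctan2(R[1,0],R[0,0]))
    print("shift cm",np.round(d/10,2),"twist",round((y-yaw_x+180)%360-180,1),"t",s["time_s"],"F",np.round(s["force"],1),"bayframe",np.round([(s["eef_pos"][:2]-bay)@bx,(s["eef_pos"][:2]-bay)@by]),s["eef_pos"][2])
def B(x,y,z): return [*(bay+x*bx+y*by),z]
E
python3 - <<'E'
from h import *
print(cv2.boxPoints(((537,-12.2),(190,360),5.04)),bay,led)
T=np.load("pics/top0.npz"); im,d=T["im"],T["d"]
c=world("top",np.stack(np.meshgrid(np.arange(560),np.arange(420)),-1).reshape(-1,2),d.reshape(-1))
c=c[(c[:,2]>92)&(c[:,2]<106)&(c[:,0]>300)&(c[:,0]<700)&(abs(c[:,1])<320)]
for k in(0,1): print(c[c[:,k].argmin()],c[c[:,k].argmax()])
delta(B(-9,86,180),95.04)
E
```

```text
[[ 426.55408  158.75818]
 [ 458.18054 -199.84991]
 [ 647.4459  -183.15817]
 [ 615.81946  175.44992]] [529.09339231  77.45202482] [ 544.90660769 -101.85202482]
[426.18741927 158.24586981  99.32086814] [ 646.12203082 -176.43597937  100.14303247]
[ 460.26739268 -199.30296669   97.12608174] [612.45159447 175.24399758  98.59330826]
shift cm [-45.62 -24.05   5.13] twist 70.6 t 0.7 F [0.2 0.3 0.1] bayframe [-359.  464.] 231.29768539167054
```

Request:
{"op": "step_arm", "data": {"plan": "-4 -2 0.5 7 50;-8.5 -4.5 1 14 50;-13 -7 2 21 50;-17.5 -9.2 3 28 50;-22 -11.6 4 36 50;-26.5 -14 5 44 50;-31 -16.3 5.1 52 50;-35.5 -18.7 5.1 60 50;-40 -21 5.1 67 50;-45.6 -24 5.1 70.6 50"}}

```text
time_s: 1.7
eef_pos: [495.6, 177.9, 180.4]
ee_rot: [0.0, 0.677, 0.736, 0.0]
force: [0.6, 0.6, 0.5]
grip_width: 0.498
```

Request:
{"op": "step_arm", "data": {"plan": "0 0 0 0 50;0 0 0 0 50;0 0 0 0 50"}}

```text
time_s: 2.0
eef_pos: [493.6, 180.2, 180.3]
ee_rot: [-0.0, 0.675, 0.738, -0.0]
force: [0.4, 0.1, -0.1]
grip_width: 0.5
```

```bash
python3 - <<'E'
from h import *
delta(B(-9,86,105),95.04)
s=readout.sense(); print(s["grip_width"])
im,d=cams.capture("side"); save("side1",im[100:320,180:460].repeat(2,0).repeat(2,1))
E
```

```text
shift cm [-1.95  1.73  7.53] twist 0.1 t 2.0 F [ 0.4  0.1 -0.1] bayframe [-26. 105.] 180.28159348654734
0.4998123078455855
```

View pics/side1.png

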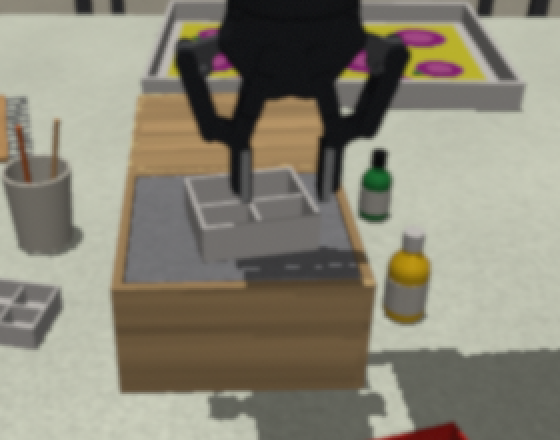

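The side view (px 330,225 in the tray, fingers above at about 300,185) shows the fingers in line and the tray clear of them. Next I correct sideways and go down behind the tray.

Request:
{"op": "step_arm", "data": {"plan": "-1 0.9 0 0 50;-1.95 1.75 0 0 50;-1.95 1.75 2 0 50;-1.95 1.75 4 0 50;-1.95 1.75 5.5 0 50;-1.95 1.75 6.8 0 50;-1.95 1.75 7.5 0 50;-1.95 1.75 7.5 0 50"}}

```text
time_s: 2.85
eef_pos: [513.3, 161.5, 104.7]
ee_rot: [-0.0, 0.675, 0.737, -0.0]
force: [-0.5, -0.5, 0.2]
grip_width: 0.5
```

```bash
python3 - <<'E'
from h import *
delta(B(-9,-95,105),95.04)
im,d=cams.capture("side"); save("side2",im[100:320,180:460].repeat(2,0).repeat(2,1))
E
```

```text
shift cm [-18.01  -0.07  -0.03] twist -0.0 t 2.85 F [-0.5 -0.5  0.2] bayframe [-8. 85.] 104.66389147606414
```

View pics/side2.png

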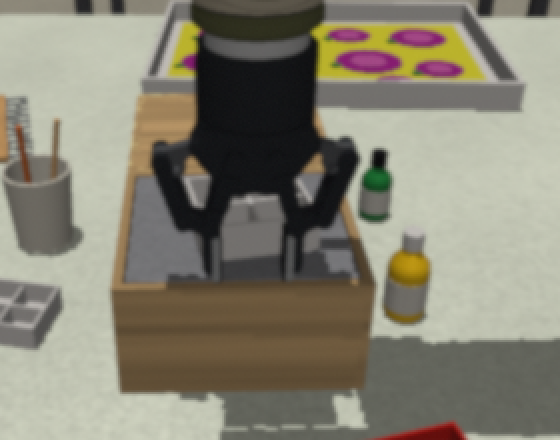

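The fingertips (about 210,275 and 290,275) stand behind the tray, just above the rim. Pushing towards −y slowly now.

Request:
{"op": "step_arm", "data": {"plan": "-0.8 0 0 0 50;-1.6 0 0 0 50;-2.4 0 0 0 50;-3.2 0 0 0 50;-4 0 0 0 50;-4.8 0 0 0 50;-5.6 0 0 0 50;-6.4 0 0 0 50;-7.2 0 0 0 50;-8 0 0 0 50"}}

```text
time_s: 3.9
eef_pos: [520.5, 81.3, 105.3]
ee_rot: [-0.0, 0.675, 0.737, -0.0]
force: [0.4, 0.8, 0.9]
grip_width: 0.501
```

```bash
cat >> h.py <<'E'
def tray(name):
    im,d=cams.capture("top"); save(name,im[130:320,180:460].repeat(2,0).repeat(2,1))
    for r in spotter.regions_of("top","tray"):
        c=cloud("top",r["pixels"],d); m=np.median(c,0)
        if m[2]>80:
            p=c[(c[:,2]>122)&(c[:,2]<134)]; q=cv2.minAreaRect(p[:,:2].astype(np.float32)); o=np.array(q[0])
            print("tray",r["conf"],q,"ledge",np.round([(o-led)@bx,(o-led)@by],1))
E
python3 - <<'E'
from h import *
delta(B(-9,-120,105),95.04); tray("t3")
E
```

```text
shift cm [-12.46  -0.07   0.03] twist -0.0 t 3.9 F [0.4 0.8 0.9] bayframe [-8.  5.] 105.31761942580644
tray 0.7 ((515.9842529296875, -1.837575912475586), (26.67711639404297, 86.632568359375), 87.74311828613281) ledge [-20.  102.2]
tray 0.63 ((0.0, 0.0), (0.0, 0.0), 0.0) ledge [-533.9  149.3]
```

View pics/t3.png

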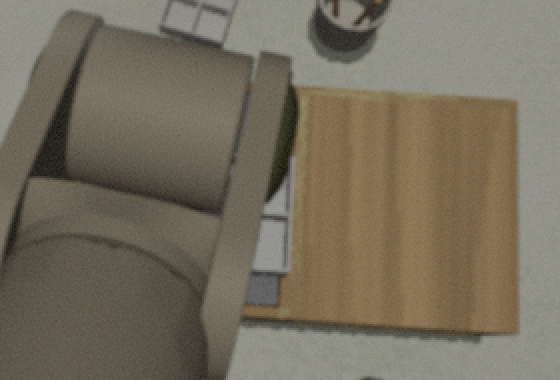

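The tray's front part shows at about (275,215), level with the bay wall and now almost square. Continuing.

Request:
{"op": "step_arm", "data": {"plan": "-0.8 0 0 0 50;-1.6 0 0 0 50;-2.4 0 0 0 50;-3.2 0 0 0 50;-4 0 0 0 50;-4.8 0 0 0 50;-5.6 0 0 0 50;-6.4 0 0 0 50;-7.2 0 0 0 50;-8 0 0 0 50"}}

```text
time_s: 5.0
eef_pos: [527.5, 1.6, 105.3]
ee_rot: [0.0, 0.675, 0.737, -0.0]
force: [-0.6, 1.3, -0.9]
grip_width: 0.501
```

Request:
{"op": "step_arm", "data": {"plan": "-0.7 0 0 0 50;-1.4 0 0 0 50;-2 0 0 0 50;-2.6 0 0 0 50;-3.1 0 0 0 50;-3.6 0 0 0 50;-4 0 0 0 50;-4.3 0 0 0 50;-4.4 0 0 0 50;-4.4 0 0 0 50"}}

```text
time_s: 6.0
eef_pos: [531.4, -41.7, 105.3]
ee_rot: [0.0, 0.675, 0.737, -0.0]
force: [-0.1, -0.8, 1.3]
grip_width: 0.501
```

Request:
{"op": "step_arm", "data": {"plan": "0.5 0 0 0 50;1.2 0 0 0 50;2 0 0 0 50;3 0 -2 0 50;3 0 -5 0 50;5 0 -8 0 50;9 0 -10 0 30;13 0 -10 0 0;17 0 -10 0 0;20 0 -10 0 0"}}

```text
time_s: 7.0
eef_pos: [512.9, 160.5, 205.5]
ee_rot: [0.0, 0.675, 0.738, 0.0]
force: [0.6, -0.8, -0.5]
grip_width: -0.001
```

```bash
python3 - <<'E'
from h import *
tray("t4")
n="top"
for r in spotter.regions_of(n,"touch_spot")[:3]: print(r["conf"],r["extent"])
delta(B(-45,0,115),95.04)
E
```

```text
tray 0.63 ((527.384765625, -93.50830078125), (90.46966552734375, 80.69635772705078), 4.930351734161377) ledge [-16.7   9.9]
0.97 [274.5, 227.5, 101.6, 108.4]
shift cm [-8.31 -3.66  9.03] twist 0.2 t 7.15 F [0.4 0.  0.1] bayframe [-9. 83.] 205.25263100650685
```

View pics/t4.png

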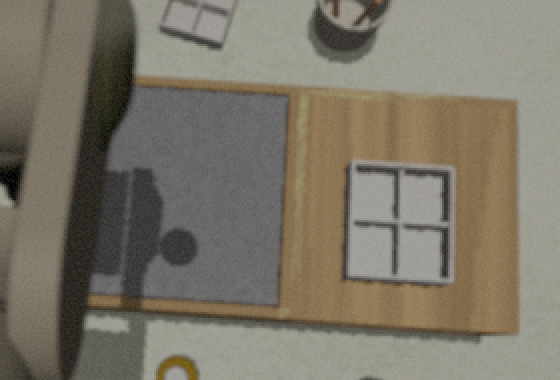

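The tray sits squarely on the ledge at crop (402,222), and the dark touch spot is uncovered at crop (179,247), which is full px (269.5,253.5). Now I'll locate it.

```bash
python3 - <<'E'
from h import *
im,d=cams.capture("top"); f,cx,cy,R,t=cam("top")
g=d[251:257,267:273]; g=np.median(g[g>0]); p=world("top",[269.5,253.5],g)[0]; print(p, B(-45,0,100), g)
delta([*p[:2],115],95.04)
E
```

```text
[483.18231487  72.88417957  99.63770783] [np.float64(484.2673798989904), np.float64(73.49872097810207), 100] 731.66016
shift cm [-8.24 -3.78  9.03] twist 0.1 t 7.2 F [ 0.9 -0.7 -0.3] bayframe [-8. 82.] 205.2455852582293
```

Request:
{"op": "step_arm", "data": {"plan": "-4 -1.9 0 0 0;-8.2 -3.7 0 0 0;-8.2 -3.7 2.5 0 0;-8.2 -3.7 5 0 0;-8.2 -3.7 7.5 0 0;-8.2 -3.7 9 0 0;-8.2 -3.7 9.8 0 0;-8.2 -3.7 10.2 0 0;-8.2 -3.7 10.3 0 0;-8.2 -3.7 10.3 0 0"}}

```text
time_s: 8.2
eef_pos: [484.5, 72.6, 102.9]
ee_rot: [0.0, 0.675, 0.737, 0.0]
force: [-0.9, -0.3, 0.1]
grip_width: -0.005
```

Request:
{"op": "step_arm", "data": {"plan": "0 0 0.1 0 0;0 0 0.2 0 0;0 0 0.3 0 0;0 0 0.4 0 0;0 0 0.5 0 0;0 0 0.6 0 0;0 0 0.6 0 0"}}

```text
time_s: 8.9
eef_pos: [484.4, 72.7, 96.8]
ee_rot: [0.0, 0.675, 0.737, 0.0]
force: [-0.8, -0.0, 6.2]
grip_width: -0.002
```

Request:
{"op": "step_arm", "data": {"plan": "0 0 0.05 0 0;0 0 0.1 0 0;0 0 0.15 0 0;0 0 0.18 0 0;0 0 0.18 0 0"}}

```text
time_s: 9.4
eef_pos: [484.5, 72.8, 95.1]
ee_rot: [0.0, 0.675, 0.737, 0.0]
force: [-1.2, 0.7, 6.1]
grip_width: 0.002
```

Request:
{"op": "step_arm", "data": {"plan": "0 0 -2 0 0;0 0 -5 0 0;0 0 -9 0 0;0 0 -13 0 0;0 0 -15 0 0;5 0 -16 0 0;9 0 -16 0 0;12 0 -16 0 0;12 0 -16 0 0;12 0 -16 0 0"}}

```text
time_s: 10.4
eef_pos: [473.4, 192.4, 254.2]
ee_rot: [-0.0, 0.675, 0.738, -0.0]
force: [0.3, 0.0, 0.3]
grip_width: -0.0
```

Request:
{"op": "step_arm", "data": {"plan": "4 0 0 0 0;8 0 0 0 0;12 0 0 0 0;12 0 0 0 0;12 0 0 0 0;12 0 0 0 0;12 0 0 0 0;12 0 0 0 0;12 0 0 0 0;12 0 0 0 0"}}

```text
time_s: 11.4
eef_pos: [463.1, 311.6, 254.6]
ee_rot: [0.0, 0.676, 0.737, 0.0]
force: [-0.4, 0.0, -0.0]
grip_width: 0.001
```

```bash
python3 - <<'E'
from h import *
tray("t5"); im,d=cams.capture("side"); save("side5",im[100:320,180:460].repeat(2,0).repeat(2,1))
for r in spotter.regions_of("side","bottle_a")+spotter.regions_of("side","stick_cup"):
    print(round(r["conf"],2),np.round(r["extent"]),np.round(np.median(cloud("side",r["pixels"],d),0)))
im,d=cams.capture("top")
c=world("top",np.stack(np.meshgrid(np.arange(560),np.arange(420)),-1).reshape(-1,2),d.reshape(-1))
b=np.stack([(c[:,:2]-bay)@bx,(c[:,:2]-bay)@by],1)
m=(d.reshape(-1)>0)&(abs(b[:,0])<80)&(b[:,1]>-70)&(b[:,1]<0)&(c[:,2]<170)
print(m.sum(), "lid angle", np.arctan(-np.polyfit(b[m,0],c[m,2],1)[0]))
E
```

```text
tray 0.96 ((527.3746948242188, -93.16902160644531), (90.37995147705078, 80.41478729248047), 4.865884780883789) ledge [-16.7  10.2]
tray 0.65 ((529.4577026367188, 77.98419189453125), (48.51491165161133, 160.29518127441406), 4.874477863311768) ledge [  0.4 180.5]
0.83 [383. 235.  23.  46.] [385.  73.  43.]
0.61 [368. 207.  13.  12.] [389. -91.   7.]
0.82 [200. 193.  37.  71.] [722. -19.  58.]
4561 lid angle 0.13702427011601698
```

View pics/side5.png

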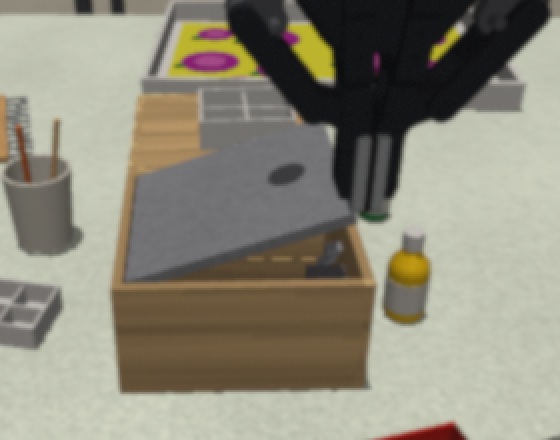

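The side view shows the lid ajar, its front edge around (340,225), with the tray behind it on the ledge at (250,110). The bottles and cup are unmoved. My plane fit (0.137 rad) took in points from the gap, so I'll wait for the lid to settle and refit on lid points only.

Request:
{"op": "step_arm", "data": {"plan": "0 0 0 0 0;0 0 0 0 0;0 0 0 0 0;0 0 0 0 0;0 0 0 0 0;0 0 0 0 0;0 0 0 0 0;0 0 0 0 0"}}

```text
time_s: 12.5
eef_pos: [463.1, 311.8, 254.5]
ee_rot: [-0.0, 0.675, 0.737, -0.0]
force: [0.1, -0.9, -0.4]
grip_width: -0.002
```

```bash
python3 - <<'E'
from h import *
im,d=cams.capture("top")
c=world("top",np.stack(np.meshgrid(np.arange(560),np.arange(420)),-1).reshape(-1,2),d.reshape(-1))
b=np.stack([(c[:,:2]-bay)@bx,(c[:,:2]-bay)@by],1)
m=(d.reshape(-1)>0)&(b[:,0]>-50)&(b[:,0]<70)&(b[:,1]>-60)&(b[:,1]<0)&(c[:,2]>99)&(c[:,2]<170)
p=np.polyfit(b[m,0],c[m,2],1); print(m.sum(),"lid",np.arctan(-p[0]),"resid",np.std(c[m,2]-np.polyval(p,b[m,0])))
for t in("bottle_a","stick_cup"):
    for r in spotter.regions_of("top",t): print(t,round(r["conf"],2),np.round(r["extent"]),np.round(np.median(cloud("top",r["pixels"],d),0)))
s=readout.sense(); print(s["time_s"],s["force"])
E
```

```text
2718 lid 0.3258923747759068 resid 1.1325401989544954
bottle_a 0.8 [366. 329.  18.  24.] [ 392. -100.   49.]
bottle_a 0.62 [271. 319.  20.  23.] [384.  59.  59.]
stick_cup 0.87 [357. 132.  45.  45.] [734. -45.  52.]
stick_cup 0.53 [267. 225. 110. 102.] [524.  77. 130.]
12.65 [-1.20627563  0.1129292   0.14138218]
```

```bash
python3 -c "
from h import *
print(workorder.finish_job())"
```

```text
the job is handed in; nothing more can be done
None
```

The tray is on the ledge, the lid is ajar, and I handed the job in at about 12.7 s; no verdict was reported. I pushed the larger white tray off the lid with two half-open fingers. Then I pressed the touch spot with shut fingers (about 6 N, 4–5 mm) and drew the hand away.

**Last checks:**
- **Tray:** centred at (−17, +10) mm in the ledge frame, and flat and square in the images.
- **Lid:** 0.326 rad, within the 0.25–0.45 range.
- **Bottles and cup:** the green bottle and the cup are within about 1 mm of where the top camera first had them. The yellow bottle is within about 1 mm in the side camera.
- **Robot:** touching nothing; the force reading is noise of about 1 N.

**Checks that failed or disagreed:**
- **Lid angle:** a first fit gave 0.137 rad because it included points from the gap in front of the lid. The refit on lid points only gave the value above.
- **Press force:** it was about 6 N, not the stated 8 N, and the reading did not rise over the last millimetres, but the catch did let go.
- **False detections:** the detector named the opened lid as a second tray and as a stick cup. I ignored both.

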